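# Lid the sloping hardware case and latch its hasp

## Task

Fit the loose plywood lid onto the open hardware case on the sloping stand, its staple on the same side as the hasp, so that it is fully seated in the mouth. Then swing the hasp over and press it down until it lies flat on the lid with the staple standing through its slot. Let go, and leave the other things on the bench where they are.

Things in the scene. Friction and masses are not known exactly. Their poses are not given: they have to be found in the camera images.
- case: open wooden case, outside 120 (x) x 180 (y) x 55 deep (z), walls 8, mouth 104 x 164, fixed on a dark stand, left or right on the bench, yaw up to 0.3 rad. Tilted 25 degrees, mouth facing up and towards the robot: z is the mouth's outward normal, x points up the slope, y is level. Origin: centre of its underside, 38 above the bench. The hasp is on its -y side
- case_mouth (a point): centre of the case's mouth, in the plane of its rim (55 along case z from its origin); same axes as the case
- hasp (a joint): stiff steel hasp hinged along case x on the case's -y side; stays where left. 0 = closed, flat over the lid, pointing to case +y; grows as it opens; starts at 1.7 to 2.2 rad, standing up, leaning outwards. Plate 44 wide, 3 thick, 73 from hinge line to tip; slot 27 (along case x) x 16, centred 41 from the hinge line; solid tab from 49 to 73
- hasp_hinge (a point): middle of the hasp's hinge line: at case x 0, y -103, z 67.5
- hasp_slot (a point): centre of the hasp's slot, 41 from the hinge line; moves with the hasp. Its y points along the hasp to the tip, its x along the hinge line
- hasp_tab (a point): centre of the hasp's solid tab, 61 from the hinge line; moves with the hasp; press here to close it fully (beyond the staple)
- lid: loose plywood lid lying flat on the bench, 0.2 kg. Plug 98 (x) x 158 (y) x 8 high below (3 play all round in the mouth), plate 120 x 180 at z 8 to 17, wooden grip 16 (x) x 40 (y), z 17 to 45, in the centre. Origin: centre of the plug's underside. Seated, its axes agree with the case's and its origin is at case (0, 0, 47)
- lid_grip (a point): in the lid's grip, 41 above the lid's origin: a good place for the TCP, fingers closing along lid x
- lid_staple (a point): middle of the steel wire staple on the lid, at lid x 0, y -62, z 22.5; the loop is 17 (x) x 5 (y), its top 13 above the plate
- screwdriver: bystander, leave alone: screwdriver lying on the bench, about 170 long; origin under its middle
- tape: bystander, leave alone: roll of paper tape lying flat, 64 across, 20 high; origin centre of its underside
- sanding_block: bystander, leave alone: cork sanding block 35 x 70 x 30 high; origin centre of its underside
- string_box: bystander, leave alone: flat cardboard box 70 x 100 x 25 high; origin centre of its underside
- screw_jar: bystander, leave alone: closed glass jar, 60 across, 75 high; origin centre of its underside
- hammer: bystander, leave alone: hammer lying on the bench at the right; origin on its underside
- tin: bystander, leave alone: open metal tin, 64 across, 80 high; origin centre of its underside
Things that resemble listed ones, but are neither listed nor needed, are in the scene too. Several things look just like the lid: the one meant starts farthest to the robot's left.

How it is judged:
On the way, in this order (a step that is already met when the one before it is completed fails the run):
1. the lid is fully seated in the mouth while the hasp is still open (x of lid in the frame of case between -0.006 and 0.006 m and y of lid in the frame of case between -0.006 and 0.006 m and z of lid in the frame of case between 0.044 and 0.0495 m and angle between the z axis of lid and the z axis of case, either way round below 0.05 rad and y of lid_staple in the frame of case below -0.05 m and value of joint hasp above 0.8 rad), for 0.2 s.
2. the hasp is swung closed over the staple (x of lid in the frame of case between -0.006 and 0.006 m and y of lid in the frame of case between -0.006 and 0.006 m and z of lid in the frame of case between 0.044 and 0.0495 m and angle between the z axis of lid and the z axis of case, either way round below 0.05 rad and y of lid_staple in the frame of case below -0.05 m and value of joint hasp below 0.1 rad and distance between lid_staple and hasp_slot below 0.012 m), for 0.2 s.
At the end, for the whole second after the job is handed in: The lid is seated in the case's mouth: centred within 6 mm in case x and y, down to within 2.5 mm, parallel within 0.05 rad, staple on the hasp side; the hasp is within 0.1 rad of fully closed with the staple in its slot (slot and staple centres within 12 mm); both are released and at rest (all of step 2 and linear speed of lid below 0.02 m/s and velocity of joint hasp between -0.1 and 0.1 rad/s); the robot touches nothing.
It fails at once if one of the seven bystanders is pushed more than 40 mm from its place (distance of any of screwdriver, tape, sanding_block, string_box, screw_jar, hammer, tin from where it was at the start of the episode above 0.04 m).
It also fails if it takes over 51 s, if anything falls off the work surface, if the arm or the gripper's body presses on something with over 40 N, if the wrist force passes 120 N, or if a joint passes its speed limit or range.

## Robot

A 6-joint arm with a two-finger parallel gripper is mounted at the origin on the work surface. World frame = base frame: x ahead of the robot, y to its left, z up, the work surface at z = 0. Lengths are in m, angles in rad, forces in N, time in s.
With the tool pointing down it reaches from about 0.325 to 0.775 m from the base axis. Payload 5.5 kg.
Tool frame: the origin (TCP) lies between the finger pads, 19 mm behind the fingertips; this is the grasp point; y points along the fingers, x is the direction in which the jaws open and shut, and the axes are right-handed (so a half turn about y gives the same grasp; the last joint's range is limited). The gripper opens to 85 mm and grips with 20 to 120 N. Pads are 22 mm wide; open, the fingers measure 114 mm over their backs; the gripper's body (76 mm by 85 mm) begins 54 mm behind the grasp point. The pads swing forward as they close: fully open they stand 13 mm farther back than shut.
Start: joints at [-1.331, 0.091, 1.231, -0, 1.82, -0.057], TCP at [0.175, -0.574, 0.25] pointing down, gripper open.
Joint ranges: [-2.87, 2.87], [-0.86, 2.18], [0.17, 2.46], [-1.51, 4.65], [0.06, 2.69], [-2.65, 2.65]. Speed limits (rad/s): [2.57, 2.57, 3.01, 3.14, 3.14, 3.14].

## Interface

Orientations are given as a unit quaternion [x, y, z, w].
In Python, from bench import bot, optics gives the robot as it stands.
- The arm moves only by the tool jog_arm, never from a script. Its argument "deltas" is a list of rows, each a list of 2 entries, a list of its own where there are three numbers: the shift along the tool's x, y, z in cm, then the turn, a rotation vector about the tool's x, y, z in rad. In form: [[[dx, dy, dz], [wx, wy, wz]], ...]. A call has 1 to 5 rows; each row shifts and turns the commanded pose from where the row before left it, along the tool's axes as they then stand; what a row does not reach is not made up. A row lasts 1/8 s, in which the tool goes at most 62.5 mm and 10.7 degrees, less where a joint would pass 70% of its speed; a pose out of reach is approached as far as the arm can. A call is refused whole if a number of a shift passes 6.25 or a number of a turn 0.188, either way. A call with a gripper value outside its range is refused whole. "claw" is the gripper command: -1 is fully open, 1 is shut, values between are in proportion, set as the call begins (left out, the last holds). The fingers move at their own pace and stop on an object; "force" is the grip in N (left out, the last holds). Time passes only in rows, so rows that do not move let the fingers close. It gives the time, the measured TCP pose, the force and the opening at its end, in the units of the state.
- bot.state(): the state, without advancing time (a new reading comes with each control period).
- optics.read_camera(name): name is "side" or "top" or "wrist"; returns (picture, depth): 384x512x3 uint8, red, green, blue; 384x512 float32, m along the optical axis (not along the pixel's ray), 0 where there is no reading.
- optics.get_calibration(name): a dict with "fx", "fy", "cx", "cy" (pixels), "extrinsics" (4x4, takes a point from world to camera coordinates). Camera axes: x right, y up, looking along -z (the intrinsics and any distortion apply to the point x, -y, -z); pixel columns grow to the right and rows downward; lengths in m; the calibration is good to about 2 mm. A picture is of the moment at which its call begins: read the wrist's pose just before it. get_calibration takes no time and is no camera call; for the wrist camera it gives the pose at the moment of the call.
- bot.job_done(): hands the job in, once; it reports no verdict.
The state is a dict: "time_s": time; "q": joint angles; "joint_velocities": joint speeds; "joint_torque": joint torques, N m; "ee_pos": TCP position; "orientation": TCP orientation; "contact_force": force on the tool from outside, world axes, zero at the start; "wrist_torque": the same for the moment, N m; "opening": finger opening in m.
Only numpy, scipy, OpenCV 4.12 (cv2) and the standard library are available. Lean on these libraries where they do the work, as an engineer would, in place of code of your own. Each camera call takes 0.05 s, during which the arm holds its last target. There are 200 camera calls.

## Working session

There is one attempt and no reset: what is moved stays moved. The work goes in short steps, Python scripts to look and compute and a tool call to move; the robot and the scene stay as the last step left them, time stands still between calls to the robot, and variables do not carry over. Pictures are saved under pics/ and viewed, about 8 in all and at most 12, crops included, and the job is handed in when it is done.

Besides the shell and the picture viewer there is one more tool, called after "Call:" by a JSON object that holds its "method" and its "body", one argument or row to a line. jog_arm: Moves the arm, as the interface text tells. Its arguments: {"type":"object","properties":{"deltas":{"type":"array"},"claw":{"type":"number"},"force":{"type":"number"}},"required":["deltas"]}

```bash
mkdir -p pics; ls; cat > h.py <<'E'
import numpy as np, cv2
from bench import bot, optics
from scipy.spatial.transform import Rotation as R
def look(name):
    c=optics.get_calibration(name); p,d=optics.read_camera(name); return c,p,d
def world(c,d):
    v,u=np.mgrid[:d.shape[0],:d.shape[1]]
    X=np.stack([(u-c['cx'])/c['fx']*d,-(v-c['cy'])/c['fy']*d,-d],-1)
    E=np.array(c['extrinsics']); return (X-E[:3,3])@E[:3,:3]
def pix(c,P):
    E=np.array(c['extrinsics']); q=E[:3,:3]@np.array(P)+E[:3,3]
    return c['cx']+c['fx']*q[0]/-q[2], c['cy']-c['fy']*q[1]/-q[2]
def save(n,p,s=1):
    cv2.imwrite('pics/'+n,cv2.resize(p[:,:,::-1],None,fx=s,fy=s,interpolation=cv2.INTER_CUBIC))
E
python3 - <<'E'
from h import *
for n in ['top','side']:
    c,p,d=look(n); W=world(c,d); np.savez(n+'.npz',p=p,d=d,W=W); save(n+'0.png',p,1.5)
    print(n,{k:c[k] for k in c}); 
print(bot.state())
E
```

```text
pics
top {'fx': 416.6612169832188, 'fy': 416.6612169832188, 'cx': 254.94745444251143, 'cy': 183.15873038153433, 'extrinsics': array([[-0.01978597, -0.99976634,  0.00870497,  0.01403907],
       [ 0.99259229, -0.01859862,  0.120061  , -0.56069651],
       [-0.11987105,  0.01101601,  0.99272835, -1.28856976],
       [ 0.        ,  0.        ,  0.        ,  1.        ]])}
side {'fx': 436.1785141930824, 'fy': 436.1785141930824, 'cx': 249.64995763799766, 'cy': 198.4021083170017, 'extrinsics': array([[-0.9612004 , -0.27573824, -0.00788739,  0.52524032],
       [ 0.15616546, -0.56750439,  0.80842509, -0.1432624 ],
       [-0.22738984,  0.77582678,  0.58854623, -1.49348681],
       [ 0.        ,  0.        ,  0.        ,  1.        ]])}
{'time_s': 0.1, 'q': array([-1.33068481e+00,  9.18259965e-02,  1.23179492e+00, -1.79467708e-06,
        1.81976824e+00, -5.67118485e-02]), 'joint_velocities': array([ 0.00070262, -0.00289236, -0.00323769, -0.00050346,  0.00152652,
        0.00184486]), 'joint_torque': array([ 1.83579898e-03, -4.60217822e+01, -4.19217360e+01, -1.02133483e-04,
        1.05668165e-02,  3.35065543e-06]), 'ee_pos': array([ 0.1754304 , -0.57355694,  0.24892186]), 'orientation': array([-0.56803136,  0.42105858, -0.42008106,  0.56884264]), 'contact_force': array([-0.79800376, -0.02106724,  0.35797922]), 'wrist_torque': array([ 0.04675251, -0.00182128,  0.0535212 ]), 'opening': 0.08531924059588047}
```

View pics/top0.png

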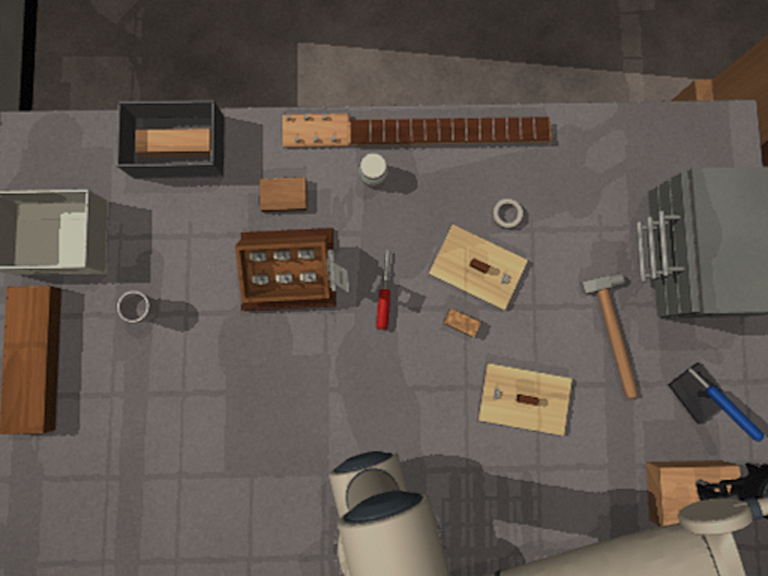

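```bash
python3 - <<'E'
from h import *
W=np.load('top.npz')['W']
for u,v in [(100,100),(256,190),(400,250),(150,300),(60,60),(450,60)]: print(u,v,W[v,u].round(4))
s=bot.state(); print(R.from_quat(s['orientation']).as_matrix().round(3))
c=optics.get_calibration('wrist'); E=np.array(c['extrinsics']); Rt=R.from_quat(s['orientation']).as_matrix()
print('cam in tool', Rt.T@(-E[:3,:3].T@E[:3,3]-s['ee_pos']), (E[:3,:3]@Rt).round(3), c['fx'],c['cx'],c['cy'])
E
```

```text
100 100 [0.8391 0.4971 0.0416]
256 190 [5.412e-01 1.000e-04 1.280e-02]
400 250 [ 0.3404 -0.4589 -0.0043]
150 300 [0.2017 0.3394 0.0019]
60 60 [ 1.3196  0.9975 -0.7406]
450 60 [ 1.2915 -1.0486 -0.7515]
[[ 0.292 -0.     0.956]
 [-0.956  0.002  0.292]
 [-0.002 -1.     0.   ]]
cam in tool [ 0.00045283 -0.12465384  0.07711908] [[ 1.     0.    -0.   ]
 [ 0.     0.303  0.953]
 [ 0.001 -0.953  0.303]] 294.05064577701216 256.71985760411167 191.68271478568508
```

The top view shows two lids: A at (478,265)/1.5 px and B at (526,400)/1.5 px. Image left is the robot's left, so A is the one meant. The case is at (287,268)/1.5 with its hasp on the right, at (338,275). Next I'll measure both and take the close crop.

```bash
python3 - <<'E'
from h import *
D=np.load('top.npz'); W=D['W']; p=D['p']
hsv=cv2.cvtColor(p,cv2.COLOR_RGB2HSV)
def comp(m,u,v):
    n,l=cv2.connectedComponents(m.astype(np.uint8)); return l==l[v,u]
light=(hsv[...,2]>150)&(hsv[...,1]>50)
for n,(u,v) in dict(A=(305,165),B=(345,290)).items():
    m=comp(light,u,v); P=W[m]; r=cv2.minAreaRect((P[:,:2]*1000).astype(np.float32)); print(n,m.sum(),r,np.median(P[:,2]))
z=W[...,2]
# grip A / staple
sub=slice(145,210),slice(280,355)
print('gripA',W[sub][(z[sub]>.035)&(z[sub]<.06)].mean(0), ((z[sub]>.035)).sum())
st=slice(180,192),slice(330,342); q=W[st][(z[st]>.022)]; print('staple',q.mean(0),len(q))
sub=slice(140,215),slice(150,245)
cv2.imwrite('pics/crop0.png',np.hstack([cv2.resize(p[145:215,280:355,::-1],(375,350),interpolation=2),cv2.resize(p[140:215,150:245,::-1],(443,350),interpolation=2)]))
# plane fit of rim: height band under tilt model
for y0 in range(140,215,5): print(y0,(z[y0,155:245:6]*1000).astype(int))
E
```

```text
A 1871 ((495.84686279296875, -150.18946838378906), (185.7241668701172, 336.6777038574219), 57.97891616821289) 0.0167554439352539
B 188860 ((794.2918701171875, -85.5479736328125), (2619.134765625, 1716.302734375), 89.19499206542969) 0.00014979437642919274
gripA [ 0.57438562 -0.19969257  0.0434581 ] 82
staple [ 0.54822538 -0.25585915  0.0258023 ] 16
140 [ 0  1  2 25 21 11 15 11  8  3  3  0  0 -1  2]
145 [ 0 -2  1  0  0  1  0  1 -3 -3  0  0 -4  4 -1]
150 [ 4 -6  2  0  0  0 -1  0 -2  2  1 -6  0  0  1]
155 [-2 10 10 14 14 10  9 13  9 12  9 15  2  6 -5]
160 [ -7  76  79  75  85  86  90  92  95  98 103   9   0   2   0]
165 [  3 111 112 113 110 107  61  62  56  58 111   9   0  -1  -2]
170 [  0  78  71  61  54  73  72  53  79  54 101 114  -4   0  -1]
175 [ -3  80  53  50  48  47  51  45  46  46  90 112   0  -2   0]
180 [ -1  82  45  40  41  42  39  37  40  42  89 104 141  -4   3]
185 [ 2 80 32 47 34 46 47 38 46 46 79 96  0  0  1]
190 [ -4  78  26  27  24  27  26  23  24  26  27  90 136   2   3]
195 [ 3 69 37 34 44 42 46 44 52 51 54 12  0  1  0]
200 [ 0 69 66 58 62 65 60 10 13 13 33 30  1  0 -2]
205 [ 1 28 29 28 27 25 22 10  2 -1  4  0 -1 -2  0]
210 [ 3  3  0  0  0  0  2 -1 -1  1  1 -3 -2  2 -4]
```

View pics/crop0.png

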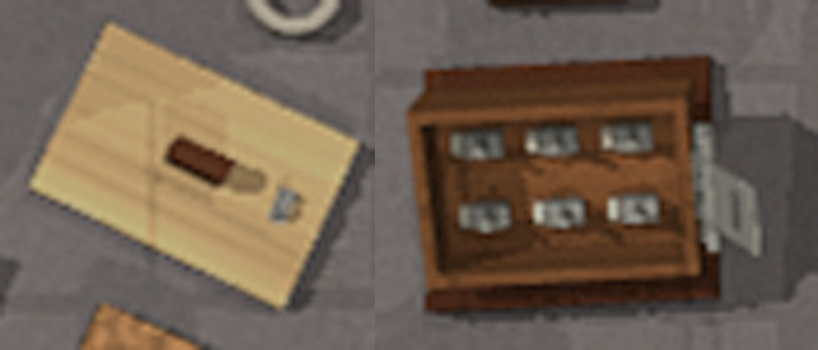

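Case mouth is toward the robot with the hasp at right, leaning outward; lid A has its staple at crop (285,203), right of the grip at (215,165), so the staple already points to the hasp side. Next I'll fit the case coarsely and plan the approach.

```bash
cat >> h.py <<'E'
def Rlid(y): return R.from_euler('z',y).as_matrix()
def Rcase(y): return Rlid(y)@R.from_euler('y',-25,degrees=True).as_matrix()
T=np.array([[1,0,0],[0,0,1],[0,-1,0]]).T.astype(float)  # placeholder, set below
T=np.column_stack([[1,0,0],[0,0,-1],[0,1,0]]).astype(float) # tool in lid frame: x=x,y=-z,z=y
def plan(stages,start=None,vmax=.058,wmax=.17):
    """stages: list of (pos,R). prints rows from the measured pose (or given start)"""
    s=bot.state(); p,Q=(s['ee_pos'],R.from_quat(s['orientation']).as_matrix()) if start is None else start
    for tp,tQ in stages:
        rv=R.from_matrix(Q.T@tQ).as_rotvec(); n=int(max(1,np.ceil(max(np.linalg.norm(tp-p)/vmax,np.linalg.norm(rv)/wmax))))
        p0,Q0=p,Q; rows=[]
        for i in range(1,n+1):
            gp=p0+(tp-p0)*i/n; gQ=Q0@R.from_rotvec(rv*i/n).as_matrix()
            d=(Q.T@(gp-p)*100).round(2); w=R.from_matrix(Q.T@gQ).as_rotvec().round(3)
            p=p+Q@d/100; Q=Q@R.from_rotvec(w).as_matrix(); rows.append([d.tolist(),w.tolist()])
        for i in range(0,n,5): print(str(rows[i:i+5]).replace(' ',''))
        print('-- at',p.round(4))
    return p,Q
E
python3 - <<'E'
from h import *
from scipy.optimize import least_squares
c=optics.get_calibration('top')
px=np.array([[157.5,163],[217.6,160.8],[219.7,198.9],[162.2,202.1]])
cr=np.array([[.06,.09,.055],[.06,-.09,.055],[-.06,-.09,.055],[-.06,.09,.055]])
def f(v): return (np.array([pix(c,Rcase(v[2])@q+[v[0],v[1],.038]) for q in cr])-px).ravel()
r=least_squares(f,[.55,.2,0]); v=r.x; print('case',v,r.fun.round(1)); 
Rc=Rcase(v[2]); o=np.array([v[0],v[1],.038]); print('mouth',Rc@[0,0,.055]+o,'grip seated',Rc@[0,0,.088]+o)
y=-.434; t=np.array([.574,-.2,.041]); Q=Rlid(y)@T
plan([(t+[0,0,.15],Q)])
E
```

```text
case [0.58647651 0.20387086 0.02646304] [-0.1  0.7  0.   0.3  0.5 -0.3 -0.4 -0.8]
mouth [0.56324064 0.20325582 0.08784693] grip seated [0.54929912 0.2028868  0.11775509]
[[[-2.41,0.58,4.9],[-0.0,-0.084,-0.0]],[[-1.98,0.59,5.09],[-0.0,-0.084,-0.0]],[[-1.55,0.58,5.24],[-0.0,-0.084,-0.0]],[[-1.11,0.59,5.35],[-0.0,-0.084,-0.001]],[[-0.65,0.58,5.42],[-0.0,-0.084,0.0]]]
[[[-0.2,0.58,5.46],[-0.001,-0.084,0.0]],[[0.26,0.58,5.46],[0.0,-0.084,-0.0]],[[0.72,0.58,5.41],[0.0,-0.084,-0.0]],[[1.17,0.58,5.34],[0.0,-0.084,-0.0]],[[1.61,0.57,5.22],[0.0,-0.084,-0.001]]]
-- at [ 0.574 -0.2    0.191]
```

Call:
{"method": "jog_arm", "body": {
  "deltas": [
    [[-2.4,0.4,4.9],[0,-0.084,0]],
    [[-2.0,0.4,5.1],[0,-0.084,0]],
    [[-1.55,0.4,5.24],[0,-0.084,0]],
    [[-1.1,0.4,5.35],[0,-0.084,0]],
    [[-0.65,0.4,5.42],[0,-0.084,0]]
  ],
  "claw": -1
}}

```text
time_s: 0.72
ee_pos: [0.3758, -0.3856, 0.2294]
orientation: [-0.644, 0.292, -0.292, 0.644]
contact_force: [-0.1, -1.6, -0.2]
opening: 0.0852
```

Call:
{"method": "jog_arm", "body": {
  "deltas": [
    [[-0.2,0.4,5.46],[0,-0.084,0]],
    [[0.26,0.4,5.46],[0,-0.084,0]],
    [[0.72,0.4,5.41],[0,-0.084,0]],
    [[1.17,0.4,5.34],[0,-0.084,0]],
    [[1.6,0.4,5.22],[0,-0.084,0]]
  ]
}}

```text
time_s: 1.35
ee_pos: [0.5751, -0.1987, 0.2093]
orientation: [0.691, -0.152, 0.151, -0.691]
contact_force: [-0.3, -1.3, -0.2]
opening: 0.0854
```

Call:
{"method": "jog_arm", "body": {
  "deltas": [
    [[0,0,0],[0,0,0]]
  ]
}}

```text
time_s: 1.48
ee_pos: [0.5757, -0.1969, 0.208]
orientation: [-0.69, 0.151, -0.149, 0.691]
contact_force: [-1.0, -0.0, 0.4]
opening: 0.0854
```

```bash
python3 - <<'E'
from h import *
c,p,d=look('wrist'); W=world(c,d); np.savez('w1.npz',p=p,W=W,**{k:c[k] for k in c})
for n,P in dict(grip=(.574,-.2,.045),staple=(.548,-.256,.025)).items(): cv2.circle(p,tuple(int(x) for x in pix(c,P)),3,(255,0,255),1)
save('w1.png',p,1.5); print(bot.state()['ee_pos'],bot.state()['time_s'])
E
```

```text
[ 0.57466377 -0.19860367  0.20858846] 1.525
```

View pics/w1.png

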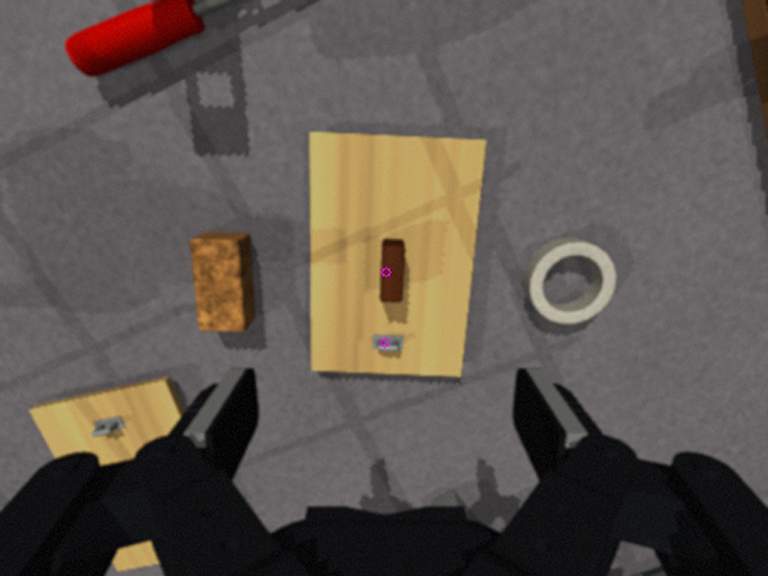

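The wrist view shows the lid with its corners at (310,131), (486,139), (462,377), (311,373), the grip at (392,270) and the staple at (388,342). The predictions are within about 5 px. I'll refine from the corners.

```bash
python3 - <<'E'
from h import *
from scipy.optimize import least_squares
c=dict(np.load('w1.npz')); p=c['p']; W=c['W']
px=np.array([[310,131],[486,139],[462,377],[311,373]])/1.5
g=cv2.cvtColor(p,cv2.COLOR_RGB2GRAY); px=cv2.cornerSubPix(g,px.astype(np.float32).reshape(-1,1,2),(4,4),(-1,-1),(3,50,.01)).reshape(-1,2)
cr=np.array([[-.06,.09,.017],[.06,.09,.017],[.06,-.09,.017],[-.06,-.09,.017]])
f=lambda v:(np.array([pix(c,Rlid(v[2])@q+[v[0],v[1],0]) for q in cr])-px).ravel()
r=least_squares(f,[.574,-.2,-.434]); v=r.x; print(v,r.fun.round(1))
z=W[...,2]; m=(z>.036)&(z<.055); m[230:]=0; m[:,:240]=0; m[:,290:]=0; print('grip top',m.sum(),W[m].mean(0))
t=np.array([v[0],v[1],.041]); Q=Rlid(v[2])@T
s=plan([(t+[0,0,.06],Q)]); plan([(t,Q)],start=s)
E
```

```text
[ 0.57687055 -0.20326554 -0.47099638] [-0.1  0.1  0.   0.3  0.8 -0.1 -0.7 -0.2]
grip top 613 [ 0.57773326 -0.20110634  0.04527289]
[[[0.21,5.38,-0.16],[0.0,0.02,-0.001]],[[0.21,5.38,-0.16],[0.0,0.02,-0.001]]]
-- at [ 0.5769 -0.2032  0.101 ]
[[[0.0,3.0,-0.0],[0.0,-0.0,-0.0]],[[0.0,3.0,-0.0],[0.0,-0.0,-0.0]]]
-- at [ 0.5769 -0.2032  0.041 ]
```

Call:
{"method": "jog_arm", "body": {
  "deltas": [
    [[0.2,5.4,-0.1],[0,0.02,0]],
    [[0.2,5.4,-0.1],[0,0.02,0]],
    [[0,3,0],[0,0,0]],
    [[0,2.9,0],[0,0,0]],
    [[0,0,0],[0,0,0]]
  ]
}}

```text
time_s: 2.15
ee_pos: [0.5742, -0.2041, 0.0399]
orientation: [-0.687, 0.169, -0.165, 0.687]
contact_force: [-0.1, -0.0, 0.4]
opening: 0.0854
```

Call:
{"method": "jog_arm", "body": {
  "deltas": [
    [[0,0,0],[0,0,0]],
    [[0,0,0],[0,0,0]],
    [[0,0,0],[0,0,0]],
    [[0,0,0],[0,0,0]]
  ],
  "claw": 1,
  "force": 60
}}

```text
time_s: 2.65
ee_pos: [0.5773, -0.2038, 0.0442]
orientation: [0.687, -0.165, 0.167, -0.687]
contact_force: [1.8, -0.4, 0.4]
opening: 0.0145
```

```bash
python3 - <<'E'
from h import *
v=[.58648,.20387,.02646]; Rc=Rcase(v[2]); o=np.array([v[0],v[1],.038]); Q=Rc@T
s=bot.state(); p0=s['ee_pos']; Q0=R.from_quat(s['orientation']).as_matrix(); print(p0,s['opening'],s['contact_force'])
Qm=Rlid(-.2)@T
plan([(np.array([.5769,-.2033,.21]),Rlid(-.471)@T),(np.array([.54,-.04,.31]),Rlid(-.2)@T),(Rc@[0,0,.188]+o,Q)],start=(np.array([.5769,-.2033,.042]),Rlid(-.471)@T))
E
```

```text
[ 0.57728814 -0.20383981  0.04415698] 0.014502550148709428 [ 1.84412843 -0.44225984  0.39692031]
[[[0.0,-5.6,0.0],[0.0,0.0,0.0]],[[0.0,-5.6,0.0],[0.0,0.0,0.0]],[[0.0,-5.6,0.0],[0.0,0.0,0.0]]]
-- at [ 0.5769 -0.2033  0.21  ]
[[[-2.67,-2.5,3.22],[0.0,-0.068,0.0]],[[-2.45,-2.5,3.39],[0.0,-0.068,0.0]],[[-2.22,-2.5,3.56],[0.0,-0.067,0.0]],[[-1.97,-2.5,3.69],[0.0,-0.068,0.0]]]
-- at [ 0.54 -0.04  0.31]
[[[-1.61,2.03,4.61],[0.01,-0.045,-0.087]],[[-1.57,1.94,4.66],[0.01,-0.044,-0.087]],[[-1.53,1.86,4.71],[0.01,-0.045,-0.087]],[[-1.47,1.76,4.75],[0.01,-0.044,-0.087]],[[-1.41,1.7,4.81],[0.009,-0.045,-0.086]]]
-- at [0.5071 0.2018 0.2084]
```

Call:
{"method": "jog_arm", "body": {
  "deltas": [
    [[0,-3,0],[0,0,0]],
    [[0,-4,0],[0,0,0]],
    [[0,-5,0],[0,0,0]],
    [[0,-4.8,0],[0,0,0]]
  ]
}}

```text
time_s: 3.15
ee_pos: [0.5766, -0.2035, 0.2121]
orientation: [-0.687, 0.166, -0.166, 0.687]
contact_force: [0.4, -0.9, -1.9]
opening: 0.0145
```

Call:
{"method": "jog_arm", "body": {
  "deltas": [
    [[-2.67,-2.5,3.22],[0,-0.068,0]],
    [[-2.45,-2.5,3.39],[0,-0.068,0]],
    [[-2.22,-2.5,3.56],[0,-0.067,0]],
    [[-1.97,-2.5,3.69],[0,-0.068,0]]
  ]
}}

```text
time_s: 3.65
ee_pos: [0.5398, -0.0389, 0.3115]
orientation: [-0.704, 0.071, -0.071, 0.704]
contact_force: [0.4, 0.1, -2.4]
opening: 0.0147
```

Call:
{"method": "jog_arm", "body": {
  "deltas": [
    [[-1.6,1.5,4.6],[0.01,-0.045,-0.087]],
    [[-1.57,1.5,4.66],[0.01,-0.044,-0.087]],
    [[-1.53,1.5,4.71],[0.01,-0.045,-0.087]],
    [[-1.47,1.5,4.75],[0.01,-0.044,-0.087]],
    [[-1.41,1.5,4.8],[0.009,-0.045,-0.086]]
  ]
}}

```text
time_s: 4.28
ee_pos: [0.5052, 0.2029, 0.2264]
orientation: [-0.688, -0.162, -0.145, 0.692]
contact_force: [0.6, 0.6, -1.7]
opening: 0.0148
```

Call:
{"method": "jog_arm", "body": {
  "deltas": [
    [[0,0,0],[0,0,0]]
  ]
}}

```text
time_s: 4.4
ee_pos: [0.5029, 0.2045, 0.2232]
orientation: [-0.689, -0.162, -0.141, 0.692]
contact_force: [-0.3, -0.8, -1.6]
opening: 0.0147
```

```bash
python3 - <<'E'
from h import *
I=[]
for n in ['wrist','side','top']:
    c,p,d=look(n); np.savez(n+'2.npz',p=p,W=world(c,d),**{k:c[k] for k in c}); I.append(p)
u,v=[int(x) for x in pix(optics.get_calibration('side'),(.55,.2,.13))]; print(u,v)
s=I[1][max(0,v-80):v+80,max(0,u-100):u+100]; t=I[2][130:220,140:260]
a=cv2.resize(I[0],(512,384)); b=np.vstack([cv2.resize(s,(288,int(288*s.shape[0]/s.shape[1]))),cv2.resize(t,(288,216))])
H=np.zeros((max(384,len(b)),800,3),np.uint8); H[:384,:512]=a; H[:len(b),512:]=b; save('c2.png',H)
q=bot.state(); print(q['ee_pos'],q['time_s'],q['opening'],R.from_quat(q['orientation']).as_matrix().round(3))
E
```

```text
230 219
[0.50610726 0.20106398 0.22752   ] 4.55 0.014257490989905565 [[ 0.906  0.422 -0.023]
 [ 0.021  0.009  1.   ]
 [ 0.422 -0.906 -0.001]]
```

View pics/c2.png

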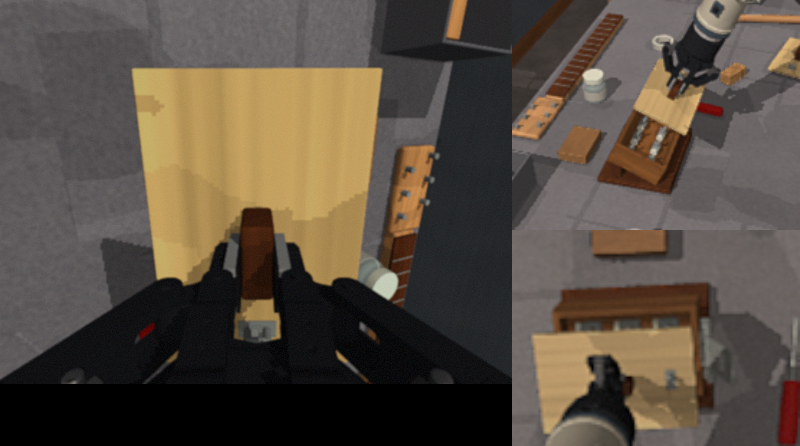

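Wrist tile: the lid is held straight, with the grip at (257,250), the staple at (258,330), and its far corners at (134,69) and (381,69). The side and top tiles show it above the case. Next I'll check the case fit against the initial side and top images.

```bash
python3 - <<'E'
from h import *
from scipy.optimize import least_squares
v=[.58648,.20387,.02646]; Rc=Rcase(v[2]); o=np.array([v[0],v[1],.038])
cr=[(.06,.09,.055),(.06,-.09,.055),(-.06,-.09,.055),(-.06,.09,.055),(.052,.082,.055),(.052,-.082,.055),(-.052,-.082,.055),(-.052,.082,.055)]
tiles=[]
for n in ['top','side']:
    c=optics.get_calibration(n); p=np.load(n+'.npz')['p']; P=[pix(c,Rc@q+o) for q in cr]
    u0,v0=np.mean(P,0).astype(int)-[52,50]; t=cv2.resize(p[v0:v0+90,u0:u0+100],(400*1,360),interpolation=2); print(n,u0,v0)
    for a in P: cv2.drawMarker(t,tuple(int(round((x-y+.5)*4)) for x,y in zip(a,(u0,v0))),(0,255,0),cv2.MARKER_CROSS,8,1)
    tiles.append(t)
save('c3.png',np.hstack(tiles))
# lid in hand
c=dict(np.load('wrist2.npz')); W=c['W']; s=bot.state()
Qc=Rc@T; 
for nm,(a,b,e,f) in dict(plate=(100,180,160,230)).items():
    P=W[a:b,e:f].reshape(-1,3); m=P.mean(0); nrm=np.linalg.svd(P-m)[2][2]; nrm*=np.sign(nrm[2]); print('normal vs case z: lid axes comps',Rc.T@nrm, 'height of plate rel TCP',nrm@(m-s['ee_pos']))
p=c['p']; g=cv2.cvtColor(p,cv2.COLOR_RGB2GRAY); px=cv2.cornerSubPix(g,np.float32([[134,69],[381,69]]).reshape(-1,1,2),(4,4),(-1,-1),(3,50,.01)).reshape(-1,2)
pred=[pix(c,s['ee_pos']+Qc@T.T@np.array(q)) for q in [(-.06,.09,-.025),(.06,.09,-.025)]]; print(px,np.round(pred,1))
E
```

```text
top 137 131
side 174 179
normal vs case z: lid axes comps [-0.73598864 -0.03750377  0.67595428] height of plate rel TCP 0.005801631089136201
[[131.56613  68.19212]
 [381.61493  67.89769]] [[139.3  76.5]
 [396.4  77.3]]
```

View pics/c3.png

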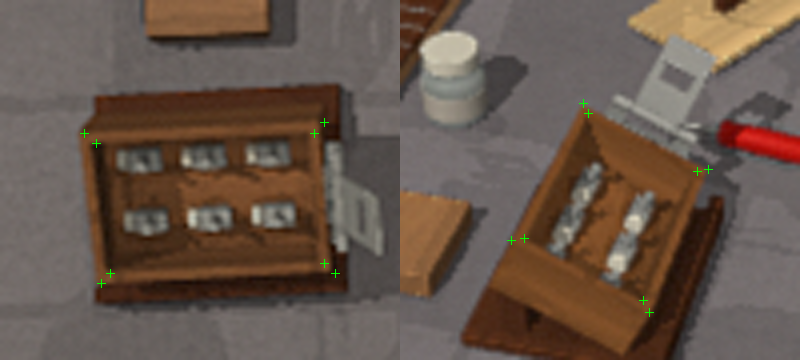

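The markers lie on the rim corners in both views to within about 1–2 mm. The in-hand lid, measured from its wrist-camera corners, is centred on the tool to about 1 mm and sits 25–28 mm below the TCP, as expected. Next I'll average the arm pose and plan the descent.

```bash
cat >> h.py <<'E'
CV=[.58648,.20387,.02646]
def avg(n=6):
    P=[];Q=[]
    for _ in range(n):
        optics.read_camera('top'); s=bot.state(); P.append(s['ee_pos']); Q.append(s['orientation']*np.sign(s['orientation'][3]))
    return np.mean(P,0),R.from_quat(Q).mean().as_matrix(),np.std(P,0)
def incase(p,Q,v=CV):
    Rc=Rcase(v[2]); return Rc.T@(p-[v[0],v[1],.038]), R.from_matrix((Rc@T).T@Q).as_rotvec()
E
python3 - <<'E'
from h import *
p,Q,sd=avg(); print(p,sd.round(4)); a,b=incase(p,Q); print('in case',a.round(4),b.round(4))
Rc=Rcase(CV[2]); o=np.array([CV[0],CV[1],.038])
plan([(Rc@[0,0,.120]+o,Rc@T)],start=(p,Q))
E
```

```text
[0.50670703 0.20040606 0.22782138] [0.0001 0.0001 0.0002]
in case [ 0.0079 -0.0014  0.2058] [-0.0024  0.0047 -0.0003]
[[[-0.39,4.29,0.08],[0.001,-0.002,0.0]],[[-0.4,4.29,0.07],[0.001,-0.003,0.0]]]
-- at [0.5358 0.2025 0.1467]
```

Call:
{"method": "jog_arm", "body": {
  "deltas": [
    [[-0.4,4.0,0.07],[0.001,-0.002,0]],
    [[-0.4,3.5,0.07],[0.001,-0.003,0]],
    [[0,0.8,0],[0,0,0]],
    [[0,0,0],[0,0,0]]
  ]
}}

```text
time_s: 5.35
ee_pos: [0.534, 0.2032, 0.1487]
orientation: [-0.688, -0.163, -0.143, 0.692]
contact_force: [-0.9, 0.1, -2.4]
opening: 0.0149
```

```bash
python3 - <<'E'
from h import *
p,Q,sd=avg(3); a,b=incase(p,Q); print('in case',a.round(4),b.round(4),bot.state()['contact_force'])
c=optics.get_calibration('side'); q,d=optics.read_camera('side'); t,_=optics.read_camera('top')
cv2.imwrite('pics/c4.png',np.hstack([cv2.resize(q[155:275,165:285,::-1],(400,400),interpolation=2),cv2.resize(t[125:225,140:240,::-1],(400,400),interpolation=2)]))
E
```

```text
in case [0.0003 0.0012 0.124 ] [ 0.001  -0.0017 -0.0022] [ 0.93997995 -0.292369   -1.83062621]
```

View pics/c4.png

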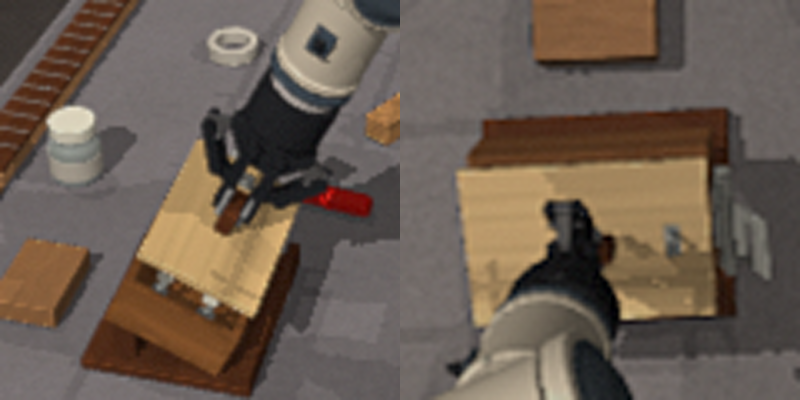

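The lid hangs centred and parallel about 25 mm above the mouth in both tiles. I'll descend.

Call:
{"method": "jog_arm", "body": {
  "deltas": [
    [[0,1.2,-0.1],[0,0,0]],
    [[0,1.0,0],[0,0,0]],
    [[0,0,0],[0,0,0]]
  ]
}}

```text
time_s: 5.98
ee_pos: [0.5427, 0.2024, 0.1265]
orientation: [-0.689, -0.162, -0.142, 0.692]
contact_force: [0.3, -0.7, -2.1]
opening: 0.0144
```

Call:
{"method": "jog_arm", "body": {
  "deltas": [
    [[0,0.4,0],[0,0,0]],
    [[0,0.3,0],[0,0,0]],
    [[0,0.3,0],[0,0,0]],
    [[0,0,0],[0,0,0]]
  ]
}}

```text
time_s: 6.48
ee_pos: [0.5472, 0.203, 0.12]
orientation: [-0.688, -0.163, -0.143, 0.692]
contact_force: [-4.1, -0.5, 2.0]
opening: 0.0147
```

```bash
python3 - <<'E'
from h import *
p,Q,sd=avg(3); a,b=incase(p,Q); f=bot.state()['contact_force']; print('in case',a.round(4),b.round(4),(Rcase(CV[2]).T@f).round(1),bot.state()['time_s'])
E
```

```text
in case [-0.001   0.0001  0.0909] [ 0.0005 -0.0023  0.0001] [-3.2 -0.6  5.3] 6.625
```

Call:
{"method": "jog_arm", "body": {
  "deltas": [
    [[-0.05,0.2,0],[0,0,0]],
    [[0,0.2,0],[0,0,0]],
    [[0,0,0],[0,0,0]]
  ]
}}

```text
time_s: 7.0
ee_pos: [0.5473, 0.203, 0.1199]
orientation: [-0.688, -0.163, -0.143, 0.692]
contact_force: [-31.8, -7.5, 25.4]
opening: 0.0145
```

```bash
python3 - <<'E'
from h import *
p,Q,sd=avg(3); a,b=incase(p,Q); f=bot.state()['contact_force']; print('in case',a.round(4),b.round(4),(Rcase(CV[2]).T@f).round(1),bot.state()['time_s'])
E
```

```text
in case [-0.0009  0.0001  0.0908] [ 0.0004 -0.0018  0.0006] [-18.8  -6.1  36.3] 7.15
```

Call:
{"method": "jog_arm", "body": {
  "deltas": [
    [[0,-0.3,0],[0,0,0]],
    [[0,0,0],[0,0,0]]
  ]
}}

```text
time_s: 7.4
ee_pos: [0.5474, 0.2031, 0.1201]
orientation: [-0.688, -0.163, -0.144, 0.692]
contact_force: [-8.8, -1.8, 8.8]
opening: 0.0145
```

```bash
python3 - <<'E'
from h import *
Rc=Rcase(CV[2]); o=np.array([CV[0],CV[1],.038]); L=[]
p,Q,sd=avg(2); a,b=incase(p,Q); print(a.round(4),(Rc.T@bot.state()['contact_force']).round(1))
for n in ['side','top']:
    c=optics.get_calibration(n); q,_=optics.read_camera(n); P=np.array([pix(c,Rc@np.array(k)+o) for k in [(.06,.09,.064),(.06,-.09,.064),(-.06,-.09,.064),(-.06,.09,.064)]])
    u,v=P.mean(0).astype(int)-50; t=cv2.resize(q[v:v+100,u:u+100],(400,400),interpolation=2)
    for k in P: cv2.drawMarker(t,tuple(int(round((x-y+.5)*4)) for x,y in zip(k,(u,v))),(0,255,0),cv2.MARKER_CROSS,8,1)
    L.append(t)
save('c5.png',np.hstack(L))
E
```

```text
[-0.0007  0.0003  0.0909] [-5.  -1.6 12. ]
```

View pics/c5.png

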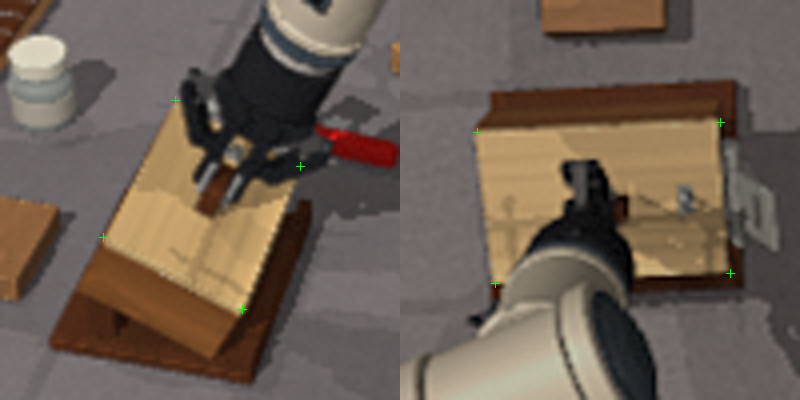

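The plate corners match the seated model in both views, and the contact is hard at the right depth, so the lid is seated. I'll release and back off, then measure the hasp.

Call:
{"method": "jog_arm", "body": {
  "deltas": [
    [[0,0,0],[0,0,0]],
    [[0,0,0],[0,0,0]],
    [[0,0,0],[0,0,0]]
  ],
  "claw": -0.3
}}

```text
time_s: 7.98
ee_pos: [0.5473, 0.2028, 0.1178]
orientation: [-0.688, -0.163, -0.143, 0.692]
contact_force: [0.0, 0.1, -0.3]
opening: 0.0555
```

Call:
{"method": "jog_arm", "body": {
  "deltas": [
    [[0,-2,0],[0,0,0]],
    [[0,-4,0],[0,0,0]],
    [[0,-5.5,0],[0,0,0]],
    [[0,0,0],[0,0,0]]
  ]
}}

```text
time_s: 8.48
ee_pos: [0.4996, 0.2024, 0.2291]
orientation: [-0.686, -0.166, -0.146, 0.693]
contact_force: [0.1, 1.3, 0.3]
opening: 0.0555
```

```bash
python3 - <<'E'
from h import *
Rc=Rcase(CV[2]); o=np.array([CV[0],CV[1],.038])
p,Q,_=avg(2); a,b=incase(p,Q); print('tcp',a.round(4),b.round(4))
A=[]
for n in ['top','side']:
    c,q,d=look(n); W=world(c,d); C=(W-o)@Rc; m=(d>0)&(abs(C[...,0])<.03)&(C[...,1]<-.106)&(C[...,1]>-.2)&(C[...,2]>.085)&(C[...,2]<.15); P=C[m]
    print(n,m.sum()); 
    if len(P): th=np.arctan2(P[:,2]-.0675,P[:,1]+.103); r=np.hypot(P[:,2]-.0675,P[:,1]+.103); print(np.percentile(th,[10,50,90]),r.max(),P[:,0].mean())
    L=(d>0)&(abs(C[...,0])<.05)&(abs(C[...,1])<.08)&(abs(C[...,2]-.064)<.006)&(abs(C[...,0])>.02); print('plate z',np.median(C[L][:,2]),L.sum())
E
```

```text
tcp [-0.0005  0.0003  0.2059] [ 0.0017 -0.0021 -0.003 ]
top 101
[1.77338897 1.89475033 1.93544768] 0.07485751493653536 0.00113999619156607
plate z 0.06419914145660391 873
side 149
[1.83061077 1.93556344 2.01869869] 0.07323272051839728 -0.0013448063219577361
plate z 0.06391834766627336 623
```

Plate at case z = 64 mm, so the lid is seated. The hasp is at about 1.92 rad with its tip near case (y −128, z 136). I'll shut the fingers, go outside the hasp and sweep it over.

Call:
{"method": "jog_arm", "body": {
  "deltas": [
    [[0.05,-1,-4.5],[0,0,0]],
    [[0,0,-6],[0,0,0]],
    [[0,0,-6],[0,0,0]],
    [[0,0,-1],[0,0,0]],
    [[0,0,0],[0,0,0]]
  ],
  "claw": 1
}}

```text
time_s: 9.3
ee_pos: [0.4999, 0.026, 0.2304]
orientation: [-0.688, -0.161, -0.143, 0.693]
contact_force: [-1.2, 0.4, -0.2]
opening: -0.0003
```

Call:
{"method": "jog_arm", "body": {
  "deltas": [
    [[0,4,0],[0,0,0]],
    [[0,4,0],[0,0,0]],
    [[0,0,0],[0,0,0]]
  ]
}}

```text
time_s: 9.68
ee_pos: [0.5321, 0.0296, 0.1541]
orientation: [-0.689, -0.161, -0.139, 0.693]
contact_force: [-0.8, 0.5, 0.8]
opening: -0.0004
```

```bash
python3 - <<'E'
from h import *
p,Q,_=avg(2); a,b=incase(p,Q); print('tcp',a.round(4),b.round(4),bot.state()['opening'])
L=[]
for n in ['side','top']:
    c=optics.get_calibration(n); q,_=optics.read_camera(n); u,v=[int(x)-60 for x in pix(c,p+[0,.05,-.03])]
    t=cv2.resize(q[v:v+120,u:u+120],(400,400),interpolation=2)
    for k in (p,p+Q@[0,.019,0]): cv2.drawMarker(t,tuple(int(round((x-y+.5)*3.333)) for x,y in zip(pix(c,k),(u,v))),(0,255,0),cv2.MARKER_CROSS,8,1)
    L.append(t)
save('c6.png',np.hstack(L))
E
```

```text
tcp [-0.0016 -0.1732  0.1336] [ 0.0018 -0.0044  0.0031] -0.00020246297988352126
```

View pics/c6.png

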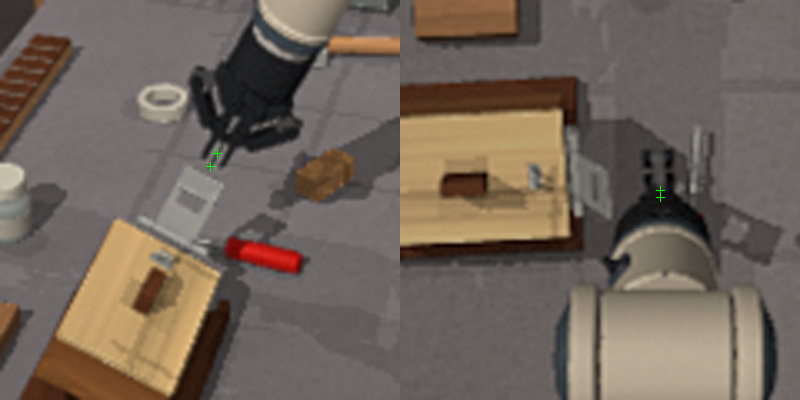

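The lid is seated with its staple standing by the hasp, at (160,258) in the side tile. The shut fingertips are outside the hasp at (212,165). Sweeping now.

Call:
{"method": "jog_arm", "body": {
  "deltas": [
    [[0.1,-0.2,2.5],[0,0,0]],
    [[0,-0.25,1.7],[0,0,0]],
    [[0,-0.3,1.7],[0,0,0]],
    [[0,0.2,1.5],[0,0,0]],
    [[0,0.25,1.4],[0,0,0]]
  ]
}}

```text
time_s: 10.5
ee_pos: [0.5313, 0.1162, 0.1648]
orientation: [-0.688, -0.164, -0.144, 0.692]
contact_force: [-0.0, -0.5, 0.6]
opening: 0.0001
```

```bash
cat >> h.py <<'E'
def hasp():
    Rc=Rcase(CV[2]); o=np.array([CV[0],CV[1],.038])
    p,Q,_=avg(2); a,b=incase(p,Q); s=bot.state(); print('tcp',a.round(4),b.round(4),'F',(Rc.T@s['contact_force']).round(1),s['time_s'])
    for n in ['top','side']:
        c,q,d=look(n); C=(world(c,d)-o)@Rc; g=q.astype(int); grey=(g.max(-1)-g.min(-1)<30)&(g.max(-1)>90)
        m=(d>0)&grey&(abs(C[...,0])<.022)&(C[...,1]<-.03)&(C[...,1]>-.2)&(C[...,2]>.06)&(C[...,2]<.15)
        P=C[m]; r=np.hypot(P[:,2]-.0675,P[:,1]+.103); k=(r>.02)&(r<.08); th=np.arctan2(P[:,2]-.0675,P[:,1]+.103)[k]
        print(n,k.sum(),np.percentile(th,[10,30,50,70,90]).round(2) if k.sum() else '')
E
python3 -c "from h import *;hasp()"
```

```text
tcp [ 0.0007 -0.0852  0.1382] [ 0.0018 -0.0031 -0.0013] F [-1.  -1.   0.3] 10.6
top 6 [0.13 0.16 0.22 0.28 0.67]
side 93 [-0.03  1.    1.05  1.08  1.17]
```

Call:
{"method": "jog_arm", "body": {
  "deltas": [
    [[0,0.6,1.1],[0,0,0]],
    [[0,0.9,1.1],[0,0,0]],
    [[0,0.9,0.8],[0,0,0]],
    [[0,0.9,0.7],[0,0,0]],
    [[0,0.4,0.4],[0,0,0]]
  ]
}}

```text
time_s: 11.32
ee_pos: [0.5451, 0.1573, 0.1274]
orientation: [-0.689, -0.162, -0.142, 0.692]
contact_force: [0.5, -0.3, -0.1]
opening: 0.0
```

```bash
python3 -c "from h import *;hasp()"
```

```text
tcp [-0.0008 -0.0454  0.0992] [ 0.0004 -0.0029  0.0021] F [-0.3  0.5 -0.1] 11.425
top 77 [0.02 0.14 0.17 0.2  0.26]
side 68 [0.17 0.2  0.22 0.27 0.49]
```

Hasp at about 0.2 rad. Press down gently.

Call:
{"method": "jog_arm", "body": {
  "deltas": [
    [[0.05,0.5,0],[0,0,0]],
    [[0,0.3,0.1],[0,0,0]],
    [[0,0.2,0],[0,0,0]],
    [[0,0,0],[0,0,0]]
  ]
}}

```text
time_s: 12.02
ee_pos: [0.5498, 0.1579, 0.1197]
orientation: [-0.688, -0.163, -0.143, 0.692]
contact_force: [-0.3, 0.3, -1.1]
opening: 0.0004
```

```bash
python3 -c "from h import *;hasp()"
```

```text
tcp [ 0.0003 -0.045   0.0902] [ 0.0002 -0.0023  0.0007] F [ 0.4 -0.7 -0.1] 12.125
top 73 [-0.01  0.03  0.06  0.09  0.19]
side 57 [0.04 0.07 0.1  0.23 0.41]
```

Call:
{"method": "jog_arm", "body": {
  "deltas": [
    [[0,0.2,0],[0,0,0]],
    [[0,0.2,0],[0,0,0]],
    [[0,0,0],[0,0,0]]
  ]
}}

```text
time_s: 12.6
ee_pos: [0.5515, 0.1581, 0.1174]
orientation: [-0.688, -0.163, -0.143, 0.692]
contact_force: [-7.0, -0.4, 6.7]
opening: 0.0
```

```bash
python3 -c "from h import *;hasp()"
```

```text
tcp [ 0.0007 -0.0448  0.0873] [ 0.0005 -0.0022  0.0002] F [-2.6 -1.4  8.7] 12.7
top 80 [-0.07 -0.02  0.02  0.08  0.14]
side 58 [-0.03  0.02  0.05  0.25  0.43]
```

Call:
{"method": "jog_arm", "body": {
  "deltas": [
    [[0,0.2,0],[0,0,0]],
    [[0,0,0],[0,0,0]],
    [[0,0,0],[0,0,0]]
  ]
}}

```text
time_s: 13.18
ee_pos: [0.5519, 0.1581, 0.1171]
orientation: [-0.688, -0.163, -0.143, 0.692]
contact_force: [-17.2, -3.3, 15.1]
opening: -0.0002
```

Call:
{"method": "jog_arm", "body": {
  "deltas": [
    [[0,-1,0],[0,0,0]],
    [[0,-4,0],[0,0,0]],
    [[0,-6,0],[0,0,0]],
    [[-2,-5,0],[0,0,0]],
    [[0,0,0],[0,0,0]]
  ]
}}

```text
time_s: 13.8
ee_pos: [0.4666, 0.1562, 0.2571]
orientation: [-0.687, -0.166, -0.146, 0.693]
contact_force: [1.0, 0.8, -0.5]
opening: 0.0002
```

```bash
python3 - <<'E'
from h import *
hasp()
Rc=Rcase(CV[2]); o=np.array([CV[0],CV[1],.038]); L=[]
for n in ['side','wrist']:
    c,q,d=look(n); C=(world(c,d)-o)@Rc; g=q.astype(int)
    Lm=(d>0)&(abs(C[...,0])<.05)&(abs(C[...,1])<.08)&(abs(C[...,2]-.064)<.006)&(abs(C[...,0])>.025); print('plate z',np.median(C[Lm][:,2]),Lm.sum())
    if n=='side':
        P=np.array([pix(c,Rc@np.array(k)+o) for k in [(.06,.09,.064),(.06,-.09,.064),(-.06,-.09,.064),(-.06,.09,.064)]]); u,v=P.mean(0).astype(int)-50; t=cv2.resize(q[v:v+100,u:u+100],(384,384),interpolation=2)
        for k in P: cv2.drawMarker(t,tuple(int(round((x-y+.5)*3.84)) for x,y in zip(k,(u,v))),(0,255,0),cv2.MARKER_CROSS,8,1)
        L.append(t)
    else: L.append(cv2.resize(q,(416,384)))
save('c7.png',np.hstack(L))
E
```

```text
tcp [-0.0189 -0.0448  0.2457] [ 0.0014 -0.0025 -0.0027] F [-0.  -0.8 -0.4] 13.9
top 209 [-0.05 -0.01  0.03  0.06  0.12]
side 112 [-0.1  -0.02  0.03  0.05  0.13]
plate z 0.06387642528280336 524
plate z 0.06455231108552852 8043
```

View pics/c7.png

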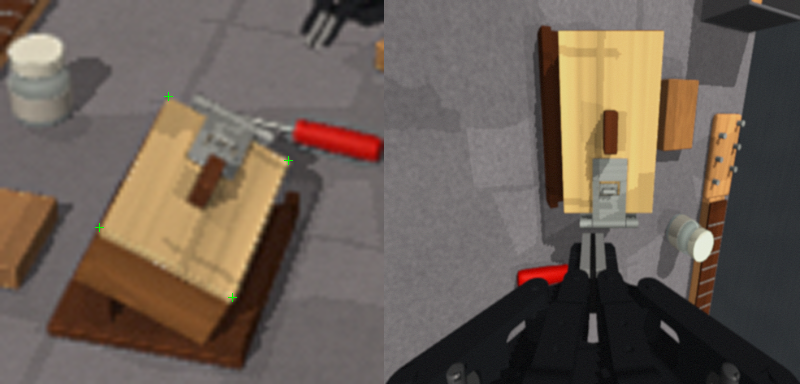

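The hasp lies flat with the staple through its slot (wrist tile (607,190)), and the plate is at 64 mm. I'll do one last depth check of the tab's height, then hand in.

```bash
python3 - <<'E'
from h import *
Rc=Rcase(CV[2]); o=np.array([CV[0],CV[1],.038]); c,q,d=look('wrist'); C=(world(c,d)-o)@Rc; g=q.astype(int); grey=(g.max(-1)-g.min(-1)<35)
m=(d>0)&grey&(abs(C[...,0])<.018)&(C[...,1]>-.05)&(C[...,1]<-.033)&(C[...,2]>.055)&(C[...,2]<.09)
z=np.median(C[m][:,2]); print('tab z',z,m.sum(),'angle~',(z-.069)/.061)
if m.sum()>30 and z<.073: print(bot.job_done())
E
```

```text
tab z 0.06947219791278322 551 angle~ 0.007740949389888814
the job is handed in; nothing more can be done
None
```

The lid is seated in the case, the hasp is closed over the staple, and the job is handed in at about 14 s of the 51 s allowed. I picked the lid farthest to the robot's left, set it in the mouth with its staple on the hasp side and let go. Then I swept the hasp over from outside with the shut fingers, pressed its tab down with about 23 N, and backed away.

**Last checks:**
- **Lid:** the plate is at 64 mm along the case's z axis (64 expected). Its corners match the seated model to within about 1–2 mm in the side view.
- **Hasp:** the tab's top is at 69.5 mm, which is about 0.01 rad from fully closed. The wrist view shows the staple through the slot.
- **Robot:** it stands clear, with no contact force.
- **Bystanders:** I never touched any of them. I saw no sign of movement in the views I had, but I did not measure their positions at the end.

**One disagreement:** the wrist-corner check of the held lid put it about 3 mm lower in the grip than expected. The height at which the seated lid stopped agreed with that to within about 1 mm, so I did not need to correct anything.

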